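# Close the bench console and hold its front panel flush

### The arm

A 6-joint arm with a two-finger parallel gripper is mounted at the origin on the work surface. World frame = base frame: x ahead of the robot, y to its left, z up, the work surface at z = 0. Lengths are in m, angles in degrees, forces in N, time in s.
With the tool pointing down it reaches from about 0.375 to 0.925 m from the base axis. Payload 5.7 kg.
Tool frame: the origin (TCP) lies on the centre line of the jaws, within the pads' length; the fingertips stand 17 mm ahead of it and the grasp point (between the pads) lies 2 mm behind it; z points along the fingers, y is the direction in which the jaws open and shut (so a half turn about z gives the same grasp; the last joint's range is limited). The gripper opens to 88 mm and grips with 3 to 60 N. Pads are 20 mm wide; open, the fingers measure 115 mm over their backs; the gripper's body (75 mm by 178 mm) begins 61 mm behind the grasp point.
Start: joints at [-72.256, 20.558, 86.54, -0, 72.909, -6.595], TCP at [0.247, -0.547, 0.24] pointing down, gripper open.
Joint ranges: [-170.27, 170.27], [-57.76, 135], [12.27, 136.19], [-55.21, 235.2], [11.17, 155.16], [-170.74, 170.74]. Speed limits (degrees/s): [136.94, 136.94, 180, 180, 180, 180].

### API

Orientations are given as a 3x3 rotation matrix whose columns are the frame's x, y, z axes.
In Python, from rig import bot, vision gives the robot as it stands.
- The arm moves only by the tool carry_out, never from a script. Its argument "steps" is text: rows parted by semicolons, each of 5 numbers parted by spaces: the shift along the tool's x, y, z in cm, then the turn about the tool's z in degrees, then the finger opening in cm, from 0 to 8.78. A call has 1 to 20 rows; each row is the pose to reach, as a shift and turn from the pose commanded when the call began, along the tool's axes at that moment; what a row does not reach only later rows make up. A row lasts 1/8 s, in which the tool goes at most 62.5 mm and 10.7 degrees, less where a joint would pass 70% of its speed; a pose out of reach is approached as far as the arm can. A call with a gripper value outside its range is refused whole. The fingers move at their own pace and stop on an object; "newtons" is the grip in N (left out, the last holds). Time passes only in rows, so rows that repeat a pose let the fingers close. It gives the time, the measured TCP pose, the force and the opening at its end, in the units of the state.
- bot.observe(): the state, without advancing time (a new reading comes with each control period).
- vision.read_camera(name): name is "side" or "top"; returns a dict with "img" (384x512x3 uint8, red, green, blue), "fx", "fy", "cx", "cy" (pixels), "position" and "rotation" of the camera in the world. Camera axes: x right, y down, z forward; pixel columns grow to the right and rows downward; lengths in m; the calibration is good to about 2 mm. A picture is of the moment at which its call begins. There is no depth.
- bot.close_job(): hands the job in, once; it reports no verdict.
The state is a dict: "t": time; "joint_pos": joint angles; "dq": joint speeds; "joint_torque": joint torques, N m; "tool_pos": TCP position; "eef_rot": TCP orientation; "contact_force": force on the tool from outside, world axes, zero at the start; "moment": the same for the moment, N m; "width": finger opening in m.
Only numpy, scipy, OpenCV 4.12 (cv2) and the standard library are available. Lean on these libraries where they do the work, as an engineer would, in place of code of your own. Each camera call takes 0.05 s, during which the arm holds its last target.

### The job

Close up the instrument console: first press its loose top cover down until it sits level and fully home in its recess. Then pick up the front panel by its handle, tilt it to the slope of the console's front face and hold it flat against that face, centred over the window and square to it, with a light push. Finish while still gripping the handle and holding the panel flush there; leave the other things on the bench alone.

Things in the scene. Friction and masses are not known exactly. Their poses are not given: they have to be found in the camera images.
- console: Grey console fixed to the bench mat, 200 (x) x 150 (y) mm. Origin: centre of its underside, z up, front to -x. Front half: low tray 28 mm high under the sloped face. Rear half (x 0 to 100 mm): housing 100 mm high, its top recessed for the cover: 60 (x) x 94 (y) x 6 mm deep (floor at z 94 mm), centred at x 50 mm, y 0.
- cover: Loose aluminium plate, 56 (x) x 90 (y) x 6 mm, 80 g, in the console's recess. A stiff clip under each end (y +-34 mm) holds that end 2 to 6 mm above the recess floor, so it stands proud, often crooked; a clip slides down at about 2.5 N and stays down. Origin: centre of underside, z up. Fully home: top level with the rim, origin 94 mm above the console's.
- bezel: The console's sloped front face: aluminium frame, 100 (x) x 120 (y) x 6 mm, with a window 50 x 40 mm in its middle, set at a slope of 17 to 31 degrees on a very stiff hinge (8 N m). Origin: middle of its lower edge, on the surface, 36 mm above the console's underside. x points up the slope, y along the hinge, z out of the surface.
- bezel_face (a point): Centre of the window, in the plane of the outer surface of the sloped face, 50 mm up the slope from the lower edge; axes as bezel.
- panel: Loose aluminium plate 80 (x) x 64 (y) x 4 mm, about 120 g, lying flat, with a black bridge handle on top: bar along x, 56 mm long, 12 mm thick (y), 24 to 40 mm above the plate's underside, on posts at x +-22 mm. Origin: centre of the flat underside, which goes against the sloped face; z to the handle. In place, x lies along the slope, either way round.
- iron_stand: Soldering iron stand, black base 170 x 90 mm with sponge and a steel coil holder, 150 mm high. Bystander. Origin: centre of underside.
- spool: Grey solder spool, 58 mm across, 40 mm high. Bystander. Origin: centre of underside.
- tin: Round brass tin, 52 mm across, 34 mm high. Bystander. Origin: centre of underside.
- solder_pump: Desoldering pump lying on its side, 200 mm long, 20 mm high. Bystander. Origin: underside, 28 mm towards the tip from mid-length.
- screwdriver: Screwdriver lying behind the console. Bystander. Origin: underside.
- board: Small green circuit board, 70 x 50 mm, 13 mm high. Bystander. Origin: centre of underside.
- flux_bottle: Amber bottle, 40 mm across, 85 mm high. Bystander. Origin: centre of underside.
There are look-alikes about, which are no part of the job. Of the things shaped like the cover, the aluminium one is meant.

How it is judged:
By the outcome, as a careful person would: the job done as asked, in the order asked, and still so for the second after the job is handed in, while the arm keeps its last pose, push and grip.
It also fails if it takes over 61 s, if anything falls off the work surface, if the arm or the gripper's body presses on something with over 40 N, if the wrist force passes 120 N, or if a joint passes its speed limit or range.

## Working session

There is one attempt and no reset: what is moved stays moved. The work goes in short steps, Python scripts to look and compute and a tool call to move; the robot and the scene stay as the last step left them, time stands still between calls to the robot, and variables do not carry over. Pictures are saved under pics/ and viewed, and the job is handed in when it is done.

Besides the shell and the picture viewer there is one more tool, called after "Call:" as name(argument=value, ...) on one line, values as JSON. carry_out: Moves the arm, as the interface text tells. Its arguments: {"type":"object","properties":{"steps":{"type":"string"},"newtons":{"type":"number"}},"required":["steps"]}

```bash
ls; mkdir -p pics
python3 - <<'E'
from rig import bot, vision
import cv2
for n in("side","top"):
    d=vision.read_camera(n); cv2.imwrite(f"pics/{n}0.png",cv2.resize(d["img"][:,:,::-1],(800,600),interpolation=cv2.INTER_CUBIC))
    cv2.imwrite(f"{n}0_raw.png",d["img"][:,:,::-1])
    print(n,{k:v for k,v in d.items() if k!="img"})
print(bot.observe())
E
```

```text
pics
side {'fx': 396.8475794211147, 'fy': 396.8475794211147, 'cx': 249.1823872613533, 'cy': 186.3478905473356, 'position': array([0.24029491, 0.71650122, 1.05711199]), 'rotation': array([[-9.04716533e-01, -3.30059907e-01,  2.69348200e-01],
       [-4.26013592e-01,  6.99984203e-01, -5.73179322e-01],
       [ 6.44029289e-04, -6.33310803e-01, -7.73897288e-01]])}
top {'fx': 411.7597791813208, 'fy': 411.7597791813208, 'cx': 256.495173801939, 'cy': 186.809974951236, 'position': array([0.39378922, 0.00212874, 1.13578432]), 'rotation': array([[-0.0109844 , -0.98654117,  0.16314371],
       [-0.99993651,  0.01042708, -0.00427207],
       [ 0.00251346, -0.16318028, -0.98659307]])}
{'t': 0.1, 'joint_pos': array([-7.22551346e+01,  2.05950673e+01,  8.65905778e+01,  1.59309742e-04,
        7.29089565e+01, -6.59380851e+00]), 'dq': array([ 0.03379024, -0.13560898, -0.16121202,  0.02120179,  0.04610692,
       -0.01943333]), 'joint_torque': array([-3.89444149e-04, -5.16356170e+01, -2.71407205e+01,  6.75147073e-02,
        2.75535509e-02, -2.04390267e-05]), 'tool_pos': array([ 0.24710314, -0.54611967,  0.23889522]), 'eef_rot': array([[ 9.11125688e-01,  4.12128292e-01, -5.00691966e-04],
       [ 4.12128552e-01, -9.11124350e-01,  1.57336423e-03],
       [ 1.92235270e-04, -1.63988202e-03, -9.99998637e-01]]), 'contact_force': array([ 0.81722239, -1.32700443,  0.39390036]), 'moment': array([-0.02704204,  0.00866484,  0.00927195]), 'width': 0.08809567470281361}
```

View pics/top0.png

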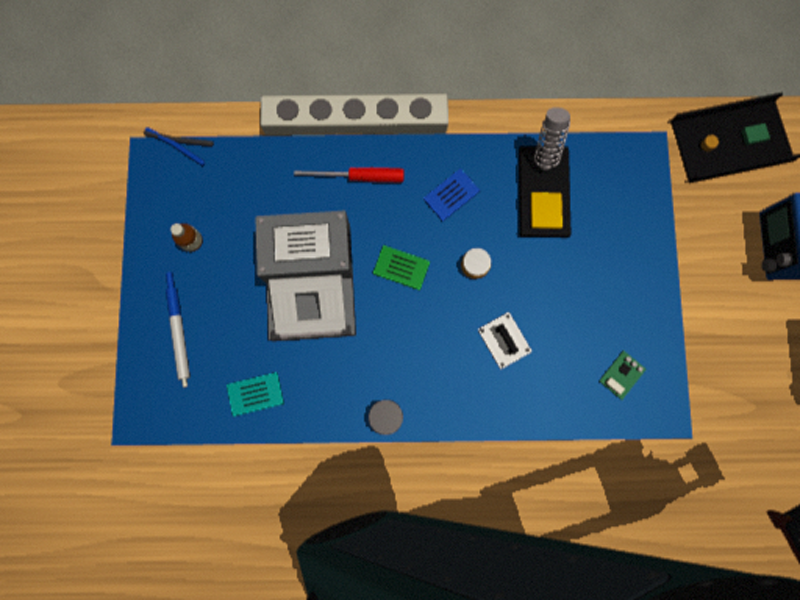

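View pics/side0.png

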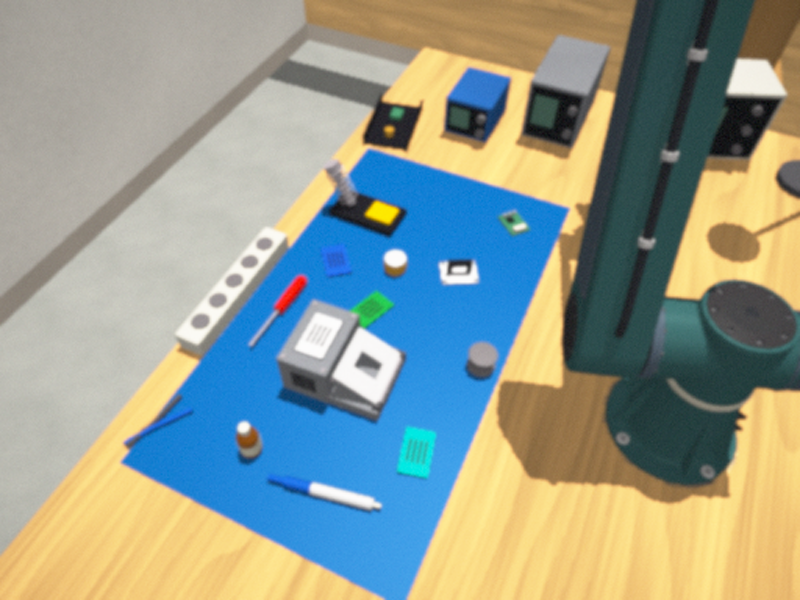

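Run:
```python
import cv2,numpy as np
t=cv2.imread("top0_raw.png"); s=cv2.imread("side0_raw.png")
def crop(im,x,y,w,h,k,n): cv2.imwrite(n,cv2.resize(im[y:y+h,x:x+w],None,fx=k,fy=k,interpolation=cv2.INTER_CUBIC))
crop(t,155,125,80,100,6,"pics/tc.png"); crop(s,170,185,100,85,7,"pics/sc.png")
a=cv2.resize(t[190:250,295:355],(390,390),interpolation=cv2.INTER_CUBIC); b=cv2.resize(s[150:195,270:315],(390,390),interpolation=cv2.INTER_CUBIC)
cv2.imwrite("pics/panel.png",np.hstack([a,b]))
```

```text
(no output)
```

View pics/tc.png

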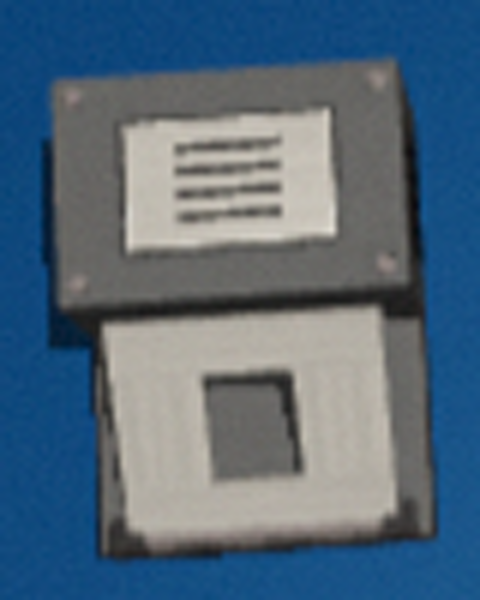

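View pics/sc.png

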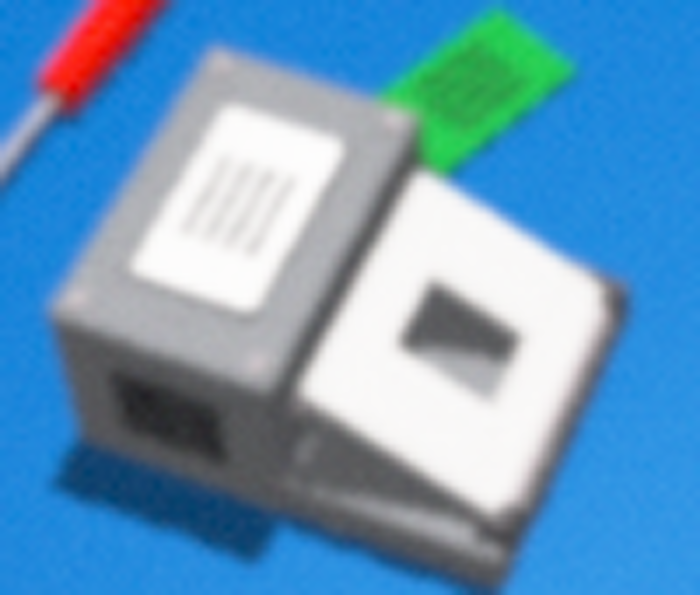

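View pics/panel.png

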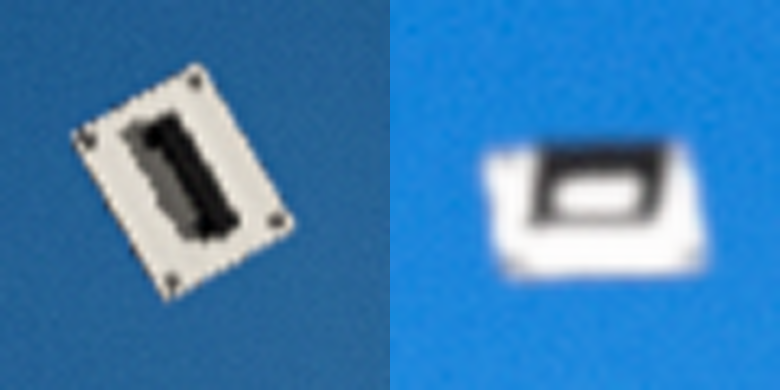

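```bash
cat > h.py <<'E'
import cv2,numpy as np
from rig import vision
CAM={}
def cams(names=("side","top")):
    for n in names: CAM[n]=vision.read_camera(n)
    return CAM
def ray(n,u,v):
    c=CAM[n]; d=c["rotation"]@np.array([(u-c["cx"])/c["fx"],(v-c["cy"])/c["fy"],1.]); return c["position"],d/np.linalg.norm(d)
def onz(n,uv,z):
    p,d=ray(n,*uv); return p+d*(z-p[2])/d[2]
def tri(a,b): # a side, b top
    p,d=ray("side",*a); q,e=ray("top",*b)
    s=np.linalg.lstsq(np.stack([d,-e],1),q-p,rcond=None)[0]
    x,y=p+s[0]*d,q+s[1]*e; return (x+y)/2, np.linalg.norm(x-y)*1e3
def proj(n,P):
    c=CAM[n]; k=c["rotation"].T@(np.asarray(P)-c["position"]); return np.array([c["cx"]+c["fx"]*k[0]/k[2],c["cy"]+c["fy"]*k[1]/k[2]])
def quad(mask):
    """subpixel quad: approx hull to 4 corners, then line fit on edge pts"""
    cs,_=cv2.findContours(mask,cv2.RETR_EXTERNAL,cv2.CHAIN_APPROX_NONE)
    c=max(cs,key=cv2.contourArea); h=cv2.convexHull(c)
    for e in np.linspace(.01,.2,60):
        a=cv2.approxPolyDP(h,e*cv2.arcLength(h,True),True)
        if len(a)<=4: break
    a=a[:,0].astype(float)
    if len(a)!=4: return a
    pts=h[:,0].astype(float); pts=c[:,0].astype(float); L=[]
    for i in range(4):
        p,q=a[i],a[(i+1)%4]; d=(q-p)/np.linalg.norm(q-p); w=pts-p
        t=w@d; n=abs(w[:,0]*d[1]-w[:,1]*d[0]); l=np.linalg.norm(q-p)
        s=pts[(t>.15*l)&(t<.85*l)&(n<2.5*K)]
        vx,vy,x,y=cv2.fitLine(s.astype(np.float32),cv2.DIST_HUBER,0,.01,.01)[:,0]; L.append(np.cross([x,y,1],[x+vx,y+vy,1]))
    r=[]
    for i in range(4):
        k=np.cross(L[i-1],L[i]); r.append(k[:2]/k[2])
    return np.array(r)
K=6
def up(n,box,thr=None):
    """enlarged crop; returns image, function to raw px"""
    x,y,w,h=box; im=CAM[n]["img"][y:y+h,x:x+w]; im=cv2.resize(im,None,fx=K,fy=K,interpolation=cv2.INTER_CUBIC)
    return im,(lambda q:(np.asarray(q)+.5)/K-.5+np.array([x,y]))
def white(im,thr,sat=70):
    hsv=cv2.cvtColor(im,cv2.COLOR_RGB2HSV); return ((hsv[...,2]>thr)&(hsv[...,1]<sat)).astype(np.uint8)*255
E
python3 - <<'E'
from h import *
cams()
B={"cover":{"top":(170,140,45,30),"side":(185,195,38,37)},"panel":{"top":(300,195,48,45),"side":(276,160,38,28)},"bezel":{"top":(165,176,60,45),"side":(211,206,55,56)}}
P={}
for k,b in B.items():
  for n in b:
    im,f=up(n,b[n]); 
    m=white(im,{"top":150,"side":175}[n] if k!='bezel' else {"top":150,"side":190}[n]); q=quad(m); P[k,n]=f(q)
    v=im[:,:,::-1].copy(); cv2.polylines(v,[q.round().astype(int)],True,(0,0,255),1); cv2.imwrite(f"pics/q_{k}_{n}.png",v)
    print(k,n,P[k,n].round(1).tolist())
h=np.zeros((600,800,3),np.uint8);x=0;y=0
for i,k in enumerate(B):
  for j,n in enumerate(("top","side")):
    v=cv2.imread(f"pics/q_{k}_{n}.png"); s=min(266/v.shape[1],300/v.shape[0]); v=cv2.resize(v,None,fx=s,fy=s); h[j*300:j*300+v.shape[0],i*266:i*266+v.shape[1]]=v
cv2.imwrite("pics/quads.png",h)
E
```

```text
cover top [[208.9, 143.3], [210.9, 163.8], [175.8, 166.1], [175.5, 145.5]]
cover side [[225.2, 198.8], [212.9, 230.4], [180.9, 232.0], [197.7, 192.7]]
panel top [[325.3, 199.2], [340.3, 224.6], [320.2, 235.8], [305.4, 210.2]]
panel side [[281.3, 54.8], [306.4, 180.9], [282.4, 181.4], [288.0, 221.5]]
bezel top [[217.6, 176.3], [220.7, 211.4], [176.7, 214.3], [171.9, 179.0]]
bezel side [[229.5, 208.6], [257.5, 226.2], [241.9, 259.3], [212.0, 240.5]]
```

View pics/quads.png

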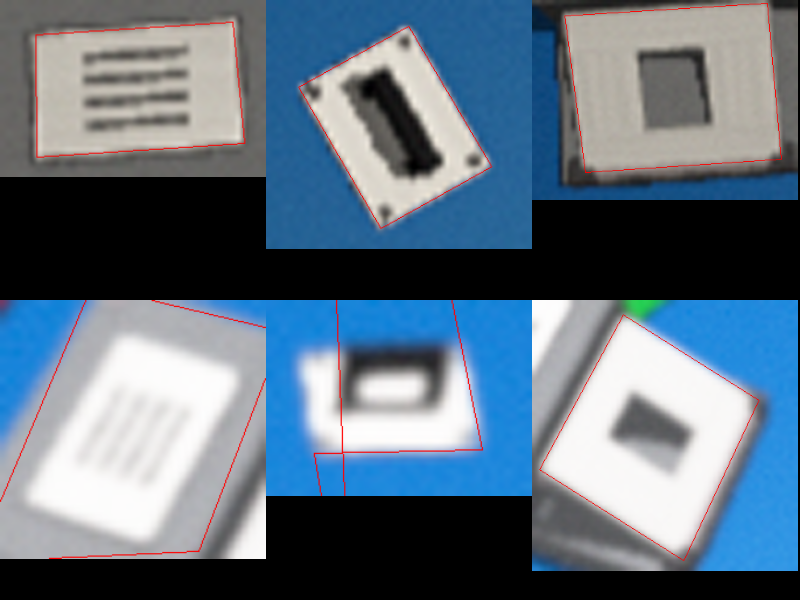

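Run:
```python
from h import *
cams()
np.set_printoptions(precision=4,suppress=True)
T=lambda *q:[(np.array(p)+.5)/6-.5+np.array([155,125]) for p in q]
S=lambda *q:[(np.array(p)+.5)/7-.5+np.array([170,185]) for p in q]
print("housing top");HH=[]
for a,b in zip(S((55,312),(205,48),(415,112),(275,392)),T((52,83),(393,62),(410,288),(60,310))): p,e=tri(a,b);print(p,round(e,1), onz("top",b,.1),onz("side",a,.1))
im,f=up("side",(185,195,38,37)); q=f(quad(white(im,225,60)));print("coverside",q)
c=q[np.argsort(q[:,0])]
ct=np.array([[208.9,143.3],[210.9,163.8],[175.8,166.1],[175.5,145.5]]) # TR BR BL TL
def order(q): # side: TR(x+,y-)=top ; BR(x-,y-)=right ; BL (x-,y+)=bottom; TL=left
    return [q[q[:,1].argmin()],q[q[:,0].argmax()],q[q[:,1].argmax()],q[q[:,0].argmin()]]
print("cover TR BR BL TL")
C=[tri(a,b) for a,b in zip(order(q),ct)]
for p,e in C: print(p,round(e,1))
print("bezel")
bt=np.array([[217.6,176.3],[220.7,211.4],[176.7,214.3],[171.9,179.0]]); bs=np.array([[229.5,208.6],[257.5,226.2],[241.9,259.3],[212.0,240.5]])
P=[]
for a,b in zip(bs,bt): p,e=tri(a,b);P.append(p);print(p,round(e,1))
P=np.array(P); u=(P[0]+P[3]-P[1]-P[2])/2; w=(P[3]+P[2]-P[0]-P[1])/2
print("len",np.linalg.norm(u),np.linalg.norm(w),"slope",np.degrees(np.arcsin(u[2]/np.linalg.norm(u))),"yaw",np.degrees(np.arctan2(u[1],u[0])),np.degrees(np.arctan2(-w[0],w[1])),"centre",P.mean(0))
pt=np.array([[325.3,199.2],[340.3,224.6],[320.2,235.8],[305.4,210.2]])
for z in(.004,.006):
  Q=np.array([onz("top",b,z) for b in pt]); L=np.linalg.norm(Q-np.roll(Q,-1,0),axis=1)
  l=(Q[1]-Q[0]+Q[2]-Q[3]); print("panel",Q.mean(0),L,np.degrees(np.arctan2(l[1],l[0])))
```

```text
housing top
[0.6938 0.2382 0.0993] 3.0 [0.6951 0.2385 0.1   ] [0.6918 0.2385 0.1   ]
[0.7045 0.0913 0.0988] 2.3 [0.703  0.0909 0.1   ] [0.7052 0.0921 0.1   ]
[0.6043 0.0837 0.0994] 2.5 [0.6029 0.0833 0.1   ] [0.6054 0.0842 0.1   ]
[0.594  0.2326 0.098 ] 2.6 [0.5949 0.2325 0.1   ] [0.592  0.2335 0.1   ]
coverside [[202.0509 199.4923]
 [218.8872 205.0119]
 [205.5444 229.0191]
 [187.9888 222.9747]]
cover TR BR BL TL
[0.6786 0.119  0.106 ] 1.0
[0.6247 0.1137 0.1028] 2.0
[0.6201 0.2041 0.1003] 2.0
[0.6761 0.2066 0.0986] 0.2
bezel
[0.5968 0.0986 0.0817] 0.3
[0.5074 0.0934 0.037 ] 4.9
[0.5022 0.2126 0.0292] 3.7
[0.5919 0.2182 0.0778] 0.3
len 0.10113702225732295 0.11968695409031652 slope 27.494402966750034 yaw 3.449810323873497 2.4017898705383196 centre [0.5496 0.1557 0.0564]
panel [ 0.4937 -0.1843  0.004 ] [0.0806 0.0638 0.0804 0.0637] -151.4849223482775
panel [ 0.4935 -0.184   0.006 ] [0.0804 0.0637 0.0803 0.0636] -151.48492234827754
```

Run:
```python
from h import *
cams()
np.set_printoptions(precision=4,suppress=True)
bt=np.array([[217.6,176.3],[220.7,211.4],[176.7,214.3],[171.9,179.0]]); bs=np.array([[229.5,208.6],[257.5,226.2],[241.9,259.3],[212.0,240.5]])
for n,b in(("top",bt),("side",bs)):
  for s in (25.5,27):
    zu=.036+.1*np.sin(np.radians(s))
    Q=np.array([onz(n,p,z) for p,z in zip(b,(zu,.036,.036,zu))]); u=(Q[0]+Q[3]-Q[1]-Q[2])/2; w=(Q[3]+Q[2]-Q[0]-Q[1])/2
    print(n,s,"centre",Q.mean(0),"yaw",np.degrees(np.arctan2(u[1],u[0])),np.degrees(np.arctan2(-w[0],w[1])),"len",np.linalg.norm(u),np.linalg.norm(w))
# window
ims=[]
for n,b,t in(("top",(185,183,25,26),125),("side",(224,221,24,24),200)):
    im,f=up(n,b); g=cv2.cvtColor(im,cv2.COLOR_RGB2GRAY); m=(g<t).astype(np.uint8)*255
    q=quad(m); v=im[:,:,::-1].copy(); cv2.polylines(v,[q.round().astype(int)],True,(0,0,255),1); ims.append(cv2.resize(v,(390,390)))
    r=f(q); print(n,"win",r.tolist())
    Q=np.array([onz(n,p,.058) for p in r]);print(Q.mean(0))
cv2.imwrite("pics/win.png",np.hstack(ims))
# housing top edge lines, top view: grey mask
im,f=up("top",(155,130,75,55)); hsv=cv2.cvtColor(im,cv2.COLOR_RGB2HSV); m=((hsv[...,1]<80)&(hsv[...,2]>75)).astype(np.uint8)*255
m[int(47*6):]=0; m=cv2.morphologyEx(m,cv2.MORPH_OPEN,np.ones((15,15)));q=quad(m); v=im[:,:,::-1].copy(); cv2.polylines(v,[q.round().astype(int)],True,(0,0,255),1);cv2.imwrite("pics/hous.png",v)
Q=np.array([onz("top",p,.1) for p in f(q)]);print(Q)
```

```text
top 25.5 centre [0.5505 0.1556 0.0575] yaw 3.5821416878539067 3.008172393290076 len 0.09799752018800233 0.11857585820463869
top 27 centre [0.5503 0.1555 0.0587] yaw 3.3736535152099663 3.008356473058602 len 0.09863740205417203 0.11844335752786324
side 25.5 centre [0.5483 0.156  0.0575] yaw 2.3523810627642905 2.9109152605250945 len 0.10229174065467427 0.12276358990035786
side 27 centre [0.5478 0.1566 0.0587] yaw 3.208563883380852 2.911051000633452 len 0.10259769349806112 0.12261697540336879
top win [[203.1705434370151, 186.0313691288402], [205.13525003532465, 203.3093510599393], [190.4296247198237, 204.53788780050712], [188.33556561094926, 187.2743468232987]]
[0.551  0.1556 0.058 ]
side win [[231.21832845819398, 223.9727624161146], [244.80853169017834, 232.57162140337158], [239.1197888452872, 241.26199687643756], [226.16949648231645, 233.26175662885473]]
[0.5496 0.155  0.058 ]
[[0.7039 0.0894 0.1   ]
 [0.6051 0.0838 0.1   ]
 [0.5967 0.234  0.1   ]
 [0.6953 0.2384 0.1   ]]
```

View pics/win.png

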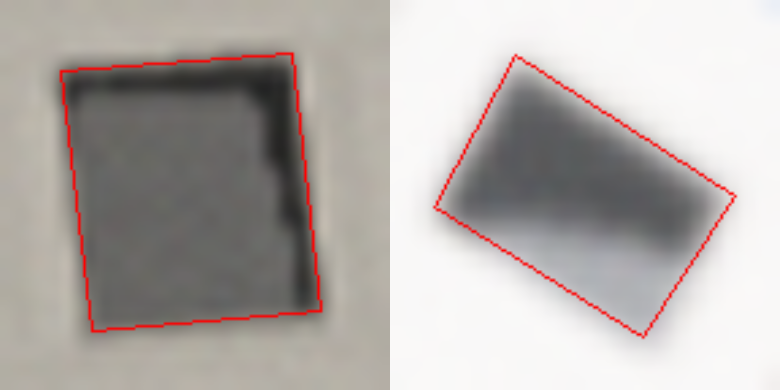

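View pics/hous.png

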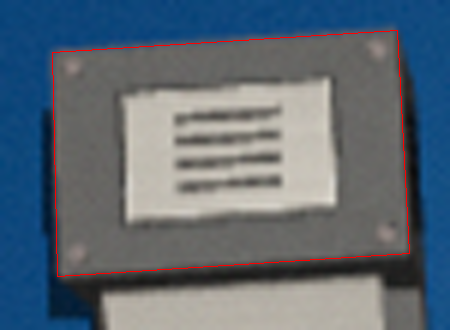

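```bash
cat > plan.py <<'E'
import sys,numpy as np
from rig import bot
def plan(x,y,z,yaw):
    s=bot.observe(); R=s["eef_rot"]; d=np.array([x,y,z])-s["tool_pos"]
    cy=np.degrees(np.arctan2(R[1,0],R[0,0])); f=s["contact_force"]
    print("t",round(s["t"],2),"pos",s["tool_pos"].round(4),"yaw",round(cy,2),"F",f.round(1),"w",round(s["width"],4),"shift cm",(R.T@d*100).round(2),"turn",round(cy-yaw,2),"M",s["moment"].round(2))
if __name__=="__main__": plan(*map(float,sys.argv[1:5]))
E
python3 plan.py .650 .161 .2 3.1
```

```text
t 0.4 pos [ 0.2472 -0.5466  0.2395] yaw 24.34 F [-0.  -0.1  0.4] w 0.0878 shift cm [ 65.86 -47.87   3.97] turn 21.24 M [0.01 0.03 0.  ]
```

Call:
carry_out(steps="2 -1.5 0 1 5.45; 6 -4.4 0 2.5 5.45; 10 -7.3 0 4 5.45; 15 -11 0 5.5 5.45; 20 -14.5 0 7 5.45; 25 -18.2 0 8.5 5.45; 30 -21.8 0 10 5.45; 35 -25.4 0 11.5 5.45; 40 -29 0 13 5.45; 45 -32.7 0 14.5 5.45; 50 -36.3 1 16 5.45; 54 -39.2 2 18 5.45; 58 -42.1 3 19.5 5.45; 61 -44.3 3.5 20.5 5.45; 63.5 -46.2 4 21.2 5.45; 65 -47.2 4 21.2 5.45; 65.9 -47.9 4 21.2 5.45; 65.9 -47.9 4 21.2 5.45; 65.9 -47.9 4 21.2 5.45")

```text
t: 2.78
tool_pos: [0.65, 0.1605, 0.1999]
eef_rot: [[0.999, 0.054, -0.0], [0.054, -0.999, -0.0], [-0.0, 0.0, -1.0]]
contact_force: [-0.3, -0.0, -0.2]
width: 0.0542
```

```bash
python3 plan.py .650 .161 .13 3.1
python3 - <<'E'
from h import *
cams()
a=cv2.resize(CAM["top"]["img"][100:230,140:260],(360,390)); b=cv2.resize(CAM["side"]["img"][140:270,160:280],(360,390))
cv2.imwrite("pics/p1.png",np.hstack([a,b])[:,:,::-1])
E
```

```text
t 2.77 pos [0.65   0.1605 0.1999] yaw 3.11 F [-0.3 -0.  -0.2] w 0.0542 shift cm [ 0.01 -0.05  6.99] turn 0.01 M [0.03 0.05 0.01]
```

View pics/p1.png

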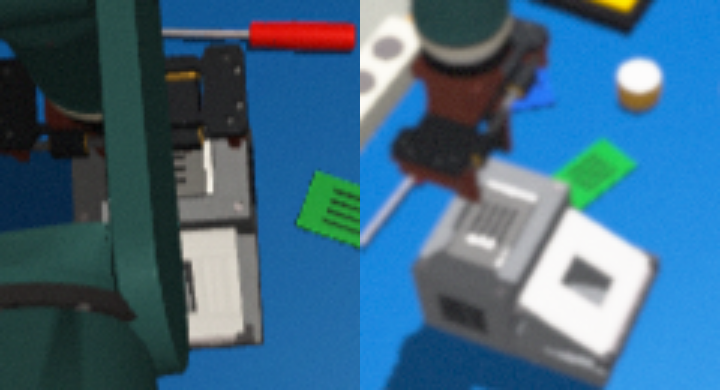

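Call:
carry_out(steps="0 0 1.5 0 5.45; 0 0 3.5 0 5.45; 0 0 5.5 0 5.45; 0 0 6.7 0 5.45; 0 0 7.3 0 5.45; 0 0 7.5 0 5.45; 0 0 7.6 0 5.45; 0 0 7.7 0 5.45; 0 0 7.8 0 5.45; 0 0 7.9 0 5.45; 0 0 8.0 0 5.45; 0 0 8.0 0 5.45")

```text
t: 4.38
tool_pos: [0.6508, 0.1614, 0.1199]
eef_rot: [[0.999, 0.055, 0.001], [0.055, -0.999, 0.0], [0.001, -0.0, -1.0]]
contact_force: [0.4, -0.3, 3.6]
width: 0.0544
```

Call:
carry_out(steps="0 0 0.08 0 5.45; 0 0 0.16 0 5.45; 0 0 0.24 0 5.45; 0 0 0.24 0 5.45")

```text
t: 4.88
tool_pos: [0.6508, 0.1614, 0.1193]
eef_rot: [[0.998, 0.055, 0.002], [0.055, -0.998, 0.0], [0.002, -0.0, -1.0]]
contact_force: [-2.0, -1.2, 16.2]
width: 0.0546
```

```bash
python3 plan.py .650 .161 .13 3.1
```

```text
t 4.88 pos [0.6508 0.1614 0.1193] yaw 3.14 F [-2.  -1.2 16.2] w 0.0546 shift cm [-0.08  0.03 -1.07] turn 0.04 M [-0.22  0.63 -0.02]
```

Call:
carry_out(steps="0 0 0.05 0 5.45; 0 0 0.1 0 5.45; 0 0 0.1 0 5.45")

```text
t: 5.25
tool_pos: [0.6508, 0.1614, 0.1193]
eef_rot: [[0.998, 0.055, 0.002], [0.055, -0.998, 0.0], [0.002, -0.0, -1.0]]
contact_force: [-4.6, -2.3, 21.3]
width: 0.0545
```

```bash
python3 plan.py .650 .161 .13 3.1
```

```text
t 5.25 pos [0.6508 0.1614 0.1193] yaw 3.15 F [-4.6 -2.3 21.3] w 0.0545 shift cm [-0.08  0.04 -1.07] turn 0.05 M [-0.29  0.99  0.01]
```

Call:
carry_out(steps="0 0 -0.4 0 5.45; 0 0 -2 0 5.45; 0 0 -5 0 5.45; 0 0 -8 0 5.45; 0 0 -8 0 5.45; 4 9 -10 0 5.45; 3 14 -12 0 7.5; 0 18 -12 0 7.5; -1 22 -12 0 7.5; -2 24 -12 0 7.5; -2 24 -12 0 7.5")

```text
t: 6.62
tool_pos: [0.6425, -0.08, 0.2353]
eef_rot: [[0.999, 0.053, -0.002], [0.053, -0.999, 0.001], [-0.002, -0.001, -1.0]]
contact_force: [-0.5, 0.6, 0.7]
width: 0.0753
```

```bash
python3 - <<'E'
from h import *
np.set_printoptions(precision=4,suppress=True)
cams()
cv2.imwrite("top1_raw.png",CAM["top"]["img"][:,:,::-1]);cv2.imwrite("side1_raw.png",CAM["side"]["img"][:,:,::-1])
a=cv2.resize(CAM["top"]["img"][125:225,155:235],(384,480),interpolation=cv2.INTER_CUBIC); b=cv2.resize(CAM["side"]["img"][185:270,175:260],(400,480),interpolation=cv2.INTER_CUBIC)
cv2.imwrite("pics/p2.png",np.hstack([a,b])[:,:,::-1])
C={}
for n,bx,t in (("top",(170,140,45,30),150),("side",(185,195,38,37),225)):
    im,f=up(n,bx); C[n]=f(quad(white(im,t,60)));print(C[n].round(1).tolist())
o=lambda q:[q[q[:,1].argmin()],q[q[:,0].argmax()],q[q[:,1].argmax()],q[q[:,0].argmin()]]
t=C["top"]; i=[(t[:,0]-t[:,1]).argmax(),(t[:,0]+t[:,1]).argmax(),(t[:,0]-t[:,1]).argmin(),(t[:,0]+t[:,1]).argmin()]
for a,b in zip(o(C["side"]),t[i]): p,e=tri(a,b);print(p,round(e,1))
E
python3 plan.py .4936 -.184 .15 28.5
```

```text
[[208.6, 143.3], [203.3, 165.7], [175.4, 166.6], [175.4, 145.3]]
[[202.1, 200.9], [216.6, 210.5], [205.8, 229.7], [188.2, 223.6]]
[0.6794 0.1203 0.1004] 2.9
[0.6211 0.1335 0.1012] 0.3
[0.6189 0.2052 0.0994] 2.1
[0.6762 0.207  0.0965] 1.8
t 6.72 pos [ 0.6434 -0.078   0.2357] yaw 3.16 F [0.2 1.5 0.3] w 0.0748 shift cm [-15.54   9.77   8.56] turn -25.34 M [0.04 0.01 0.01]
```

View pics/p2.png

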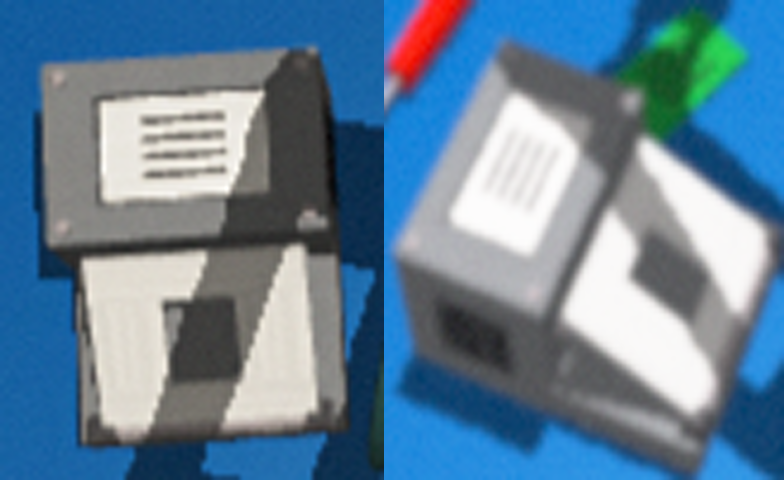

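Call:
carry_out(steps="-1 0.6 0.5 -2 5; -3 2 2 -5 5; -6 4 4 -10 5; -9 6 6 -15 5; -12 8 8 -19 5; -14.5 9.2 10 -23 5; -15.5 9.8 11.5 -25.3 5; -15.5 9.8 11.5 -25.3 5; -15.5 9.8 11.5 -25.3 5")

```text
t: 7.85
tool_pos: [0.4955, -0.1849, 0.1217]
eef_rot: [[0.879, 0.477, 0.001], [0.477, -0.879, -0.0], [0.001, 0.001, -1.0]]
contact_force: [-0.5, -0.1, 0.4]
width: 0.0502
```

```bash
python3 plan.py .4936 -.184 .032 28.5;python3 - <<'E'
from h import *
cams()
a=cv2.resize(CAM["top"]["img"][170:270,270:370],(400,400)); b=cv2.resize(CAM["side"]["img"][120:220,245:345],(400,400))
cv2.imwrite("pics/p3.png",np.hstack([a,b])[:,:,::-1])
E
```

```text
t 7.85 pos [ 0.4955 -0.1849  0.1217] yaw 28.47 F [-0.5 -0.1  0.4] w 0.0502 shift cm [-0.13 -0.18  8.97] turn -0.03 M [0.02 0.03 0.01]
```

View pics/p3.png

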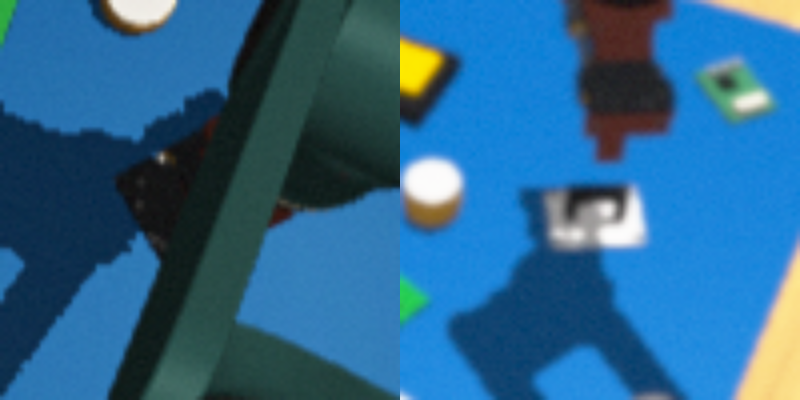

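Call:
carry_out(steps="0 -0.1 2 0 5; -0.1 -0.2 5 0 5; -0.1 -0.2 7.5 0 5; -0.1 -0.2 8.6 0 5; -0.1 -0.2 9 0 5; -0.1 -0.2 9 0 5; -0.1 -0.2 9 0 3; -0.1 -0.2 9 0 2; -0.1 -0.2 9 0 1; -0.1 -0.2 9 0 0.8; -0.1 -0.2 9 0 0.8; -0.1 -0.2 9 0 0.8; -0.1 -0.2 9 0 0.8", newtons=12)

```text
t: 9.57
tool_pos: [0.4921, -0.1843, 0.0314]
eef_rot: [[0.879, 0.476, -0.0], [0.476, -0.879, 0.0], [-0.0, -0.0, -1.0]]
contact_force: [-1.1, 1.5, 5.3]
width: 0.0117
```

```bash
python3 plan.py .4936 -.184 .032 28.5
```

```text
t 9.57 pos [ 0.4921 -0.1843  0.0314] yaw 28.44 F [-1.1  1.5  5.3] w 0.0117 shift cm [ 0.14  0.05 -0.06] turn -0.06 M [0.33 0.18 0.05]
```

Call:
carry_out(steps="0 0 -1 0 0.8; 0 0 -3 0 0.8; 0 0 -6 0 0.8; 0 0 -9 0 0.8; 0 0 -11.5 0 0.8; 0 0 -12 0 0.8; 0 0 -12 0 0.8")

```text
t: 10.45
tool_pos: [0.4921, -0.1844, 0.1511]
eef_rot: [[0.879, 0.476, 0.0], [0.476, -0.879, -0.0], [0.0, 0.0, -1.0]]
contact_force: [-0.7, -1.0, -1.8]
width: 0.0121
```

```bash
python3 plan.py .5357 .1547 .15 3.1;python3 - <<'E'
from h import *
cams()
b=cv2.resize(CAM["side"]["img"][100:220,245:345],(500,600))
cv2.imwrite("pics/p4.png",b[:,:,::-1])
E
```

```text
t 10.45 pos [ 0.4921 -0.1844  0.1511] yaw 28.44 F [-0.7 -1.  -1.8] w 0.0121 shift cm [ 19.98 -27.74   0.11] turn 25.34 M [-0.01  0.03  0.  ]
```

View pics/p4.png

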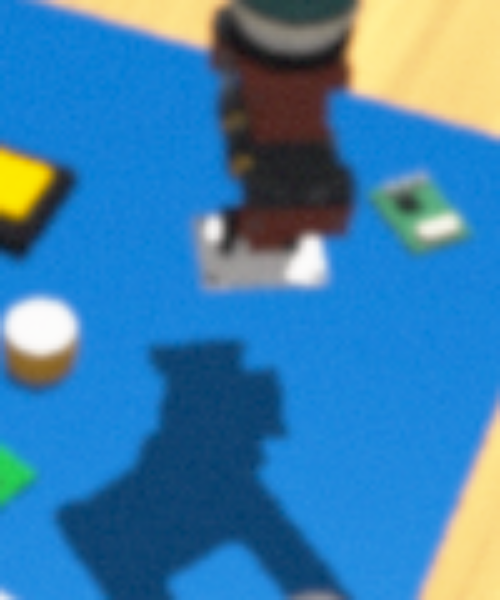

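Call:
carry_out(steps="0.5 -0.7 0 1 0.8; 1.5 -2.1 0 2.5 0.8; 3 -4.2 0 4 0.8; 5 -6.9 0 6 0.8; 7 -9.7 0 8.5 0.8; 9 -12.5 0 11 0.8; 11 -15.3 0 13.5 0.8; 13 -18 0 16 0.8; 15 -20.8 0 18.5 0.8; 17 -23.6 0 21 0.8; 18.5 -25.7 0 23 0.8; 19.5 -27.1 0 24.5 0.8; 20 -27.7 0 25.3 0.8; 20 -27.7 0 25.3 0.8; 20 -27.7 0 25.3 0.8")

```text
t: 12.42
tool_pos: [0.5359, 0.1538, 0.151]
eef_rot: [[0.999, 0.055, -0.001], [0.055, -0.999, -0.0], [-0.001, 0.0, -1.0]]
contact_force: [0.2, -0.6, -1.4]
width: 0.0118
```

```bash
python3 plan.py .5357 .1547 .106 3.1;python3 - <<'E'
from h import *
cams()
cv2.imwrite("side2_raw.png",CAM["side"]["img"][:,:,::-1]);cv2.imwrite("top2_raw.png",CAM["top"]["img"][:,:,::-1])
b=cv2.resize(CAM["side"]["img"][170:270,170:270],(400,400),interpolation=cv2.INTER_CUBIC);a=cv2.resize(CAM["top"]["img"][130:230,145:245],(400,400))
cv2.imwrite("pics/p5.png",np.hstack([a,b])[:,:,::-1])
E
```

```text
t 12.43 pos [0.5359 0.1538 0.151 ] yaw 3.13 F [ 0.2 -0.6 -1.4] w 0.0118 shift cm [-0.01 -0.09  4.5 ] turn 0.03 M [-0.    0.01 -0.02]
```

View pics/p5.png

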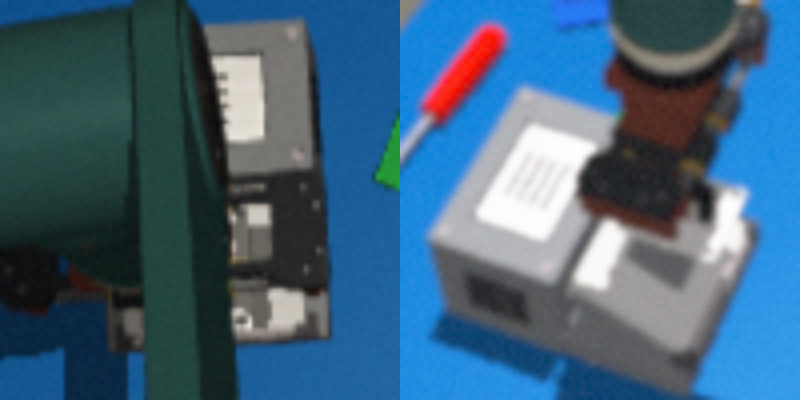

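Call:
carry_out(steps="-0.1 -0.05 1 0 0.8; -0.15 -0.1 2.5 0 0.8; -0.15 -0.1 3.8 0 0.8; -0.15 -0.1 4.6 0 0.8; -0.15 -0.1 4.9 0 0.8; -0.15 -0.1 5.1 0 0.8; -0.15 -0.1 5.3 0 0.8; -0.15 -0.1 5.5 0 0.8; -0.15 -0.1 5.5 0 0.8", newtons=8)

```text
t: 13.65
tool_pos: [0.5323, 0.1551, 0.0961]
eef_rot: [[0.998, 0.055, -0.004], [0.055, -0.998, -0.0], [-0.004, 0.0, -1.0]]
contact_force: [-5.7, -0.3, 2.3]
width: 0.0121
```

```bash
python3 plan.py .5344 .1547 .0847 3.1;python3 - <<'E'
from h import *
cams(["side"])
b=cv2.resize(CAM["side"]["img"][180:265,190:275],(600,600),interpolation=cv2.INTER_CUBIC)
cv2.imwrite("pics/p6.png",b[:,:,::-1])
E
```

```text
t 13.65 pos [0.5323 0.1551 0.0961] yaw 3.15 F [-5.7 -0.3  2.3] w 0.0121 shift cm [0.21 0.05 1.14] turn 0.05 M [-0.12  0.99 -0.  ]
```

View pics/p6.png

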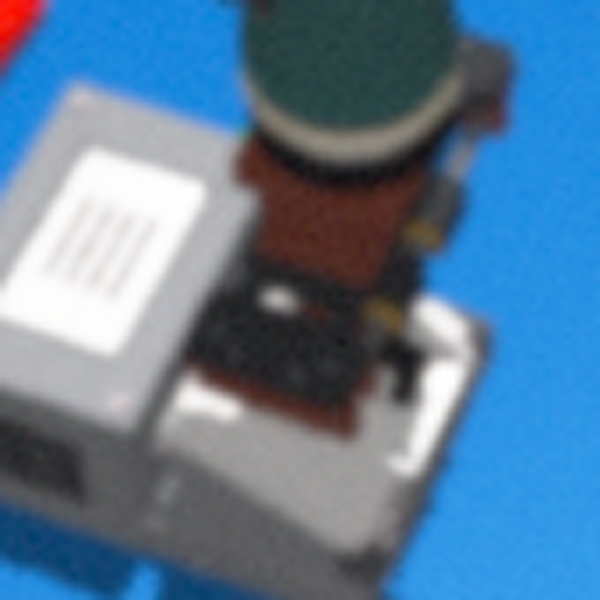

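Call:
carry_out(steps="-0.15 0 0.2 0 0.8; -0.3 0 0.4 0 0.8; -0.42 0 0.6 0 0.8; -0.53 0 0.8 0 0.8; -0.62 0 1.0 0 0.8; -0.7 0 1.2 0 0.8; -0.7 0 1.2 0 0.8", newtons=9)

```text
t: 14.58
tool_pos: [0.5282, 0.155, 0.0842]
eef_rot: [[0.999, 0.055, 0.001], [0.055, -0.999, 0.0], [0.001, -0.0, -1.0]]
contact_force: [0.6, 0.3, -0.9]
width: 0.012
```

```bash
python3 plan.py .5344 .1547 .0847 3.1;python3 - <<'E'
from h import *
cams()
b=cv2.resize(CAM["side"]["img"][180:265,190:275],(400,400),interpolation=cv2.INTER_CUBIC)
a=cv2.resize(CAM["top"]["img"][130:230,145:245],(400,400))
cv2.imwrite("pics/p7.png",np.hstack([a,b])[:,:,::-1])
E
```

```text
t 14.57 pos [0.5282 0.155  0.0842] yaw 3.13 F [ 0.6  0.3 -0.9] w 0.012 shift cm [ 0.62  0.07 -0.05] turn 0.03 M [ 0.04  0.07 -0.06]
```

View pics/p7.png

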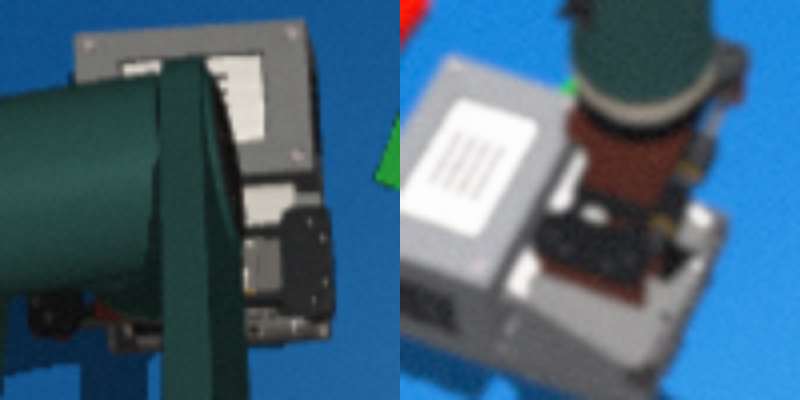

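Call:
carry_out(steps="0 0 0.1 0 0.8; 0 0 0.2 0 0.8; 0 0 0.3 0 0.8; 0 0 0.3 0 0.8")

```text
t: 15.18
tool_pos: [0.5273, 0.155, 0.0811]
eef_rot: [[0.999, 0.055, -0.001], [0.055, -0.999, 0.0], [-0.001, -0.0, -1.0]]
contact_force: [-1.9, 1.6, 0.5]
width: 0.0117
```

```bash
python3 plan.py .5344 .1547 .0847 3.1
```

```text
t 15.18 pos [0.5273 0.155  0.0811] yaw 3.14 F [-1.9  1.6  0.5] w 0.0117 shift cm [ 0.71  0.07 -0.36] turn 0.04 M [0.18 0.29 0.02]
```

Call:
carry_out(steps="-0.03 0 0.1 0 0.8; -0.05 0 0.2 0 0.8; -0.05 0 0.3 0 0.8; -0.05 0 0.3 0 0.8")

```text
t: 15.68
tool_pos: [0.5279, 0.1551, 0.0796]
eef_rot: [[0.998, 0.055, 0.002], [0.055, -0.998, 0.0], [0.002, -0.0, -1.0]]
contact_force: [-3.3, -0.1, 12.4]
width: 0.0121
```

```bash
python3 plan.py .5344 .1547 .0847 3.1
```

```text
t 15.68 pos [0.5279 0.1551 0.0796] yaw 3.14 F [-3.3 -0.1 12.4] w 0.0121 shift cm [ 0.65  0.08 -0.51] turn 0.04 M [ 0.15  0.51 -0.02]
```

Call:
carry_out(steps="-0.1 0 -0.3 0 0.8; -0.2 0 -0.6 0 0.8; 0 0 -0.9 0 0.8; 0.3 0 -1 0 0.8; 0.65 0 -1 0 0.8; 0.65 0 -1 0 0.8")

```text
t: 16.42
tool_pos: [0.5341, 0.1553, 0.0882]
eef_rot: [[0.999, 0.055, 0.0], [0.055, -0.999, 0.0], [0.0, -0.0, -1.0]]
contact_force: [0.2, 0.3, -1.4]
width: 0.0119
```

```bash
python3 plan.py .5344 .1547 .0847 3.1;python3 - <<'E'
from h import *
cams()
cv2.imwrite("side3_raw.png",CAM["side"]["img"][:,:,::-1]);cv2.imwrite("top3_raw.png",CAM["top"]["img"][:,:,::-1])
b=cv2.resize(CAM["side"]["img"][195:265,205:265],(514,600),interpolation=cv2.INTER_CUBIC)
a=cv2.resize(CAM["top"]["img"][165:225,195:235],(266,400),interpolation=cv2.INTER_CUBIC)
c=np.zeros((600,790,3),np.uint8); c[:400,:266]=a; c[:,270:784]=b
cv2.imwrite("pics/p8.png",c[:,:,::-1])
E
```

```text
t 16.43 pos [0.5341 0.1553 0.0882] yaw 3.14 F [ 0.2  0.3 -1.4] w 0.0119 shift cm [0.02 0.06 0.35] turn 0.04 M [-0.03  0.03 -0.  ]
```

View pics/p8.png

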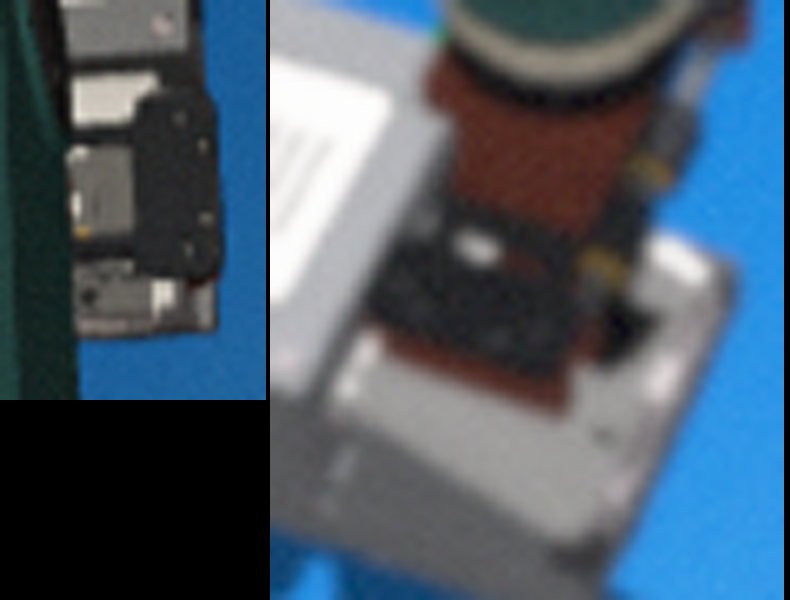

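Call:
carry_out(steps="0 0.03 0.2 0 0.8; 0 0.06 0.4 0 0.8; 0.02 0.06 0.55 0 0.8; 0.02 0.06 0.65 0 0.8; 0.02 0.06 0.65 0 0.8")

```text
t: 17.15
tool_pos: [0.5336, 0.1546, 0.0825]
eef_rot: [[0.998, 0.055, -0.0], [0.055, -0.998, -0.0], [-0.0, 0.0, -1.0]]
contact_force: [-2.2, -0.6, 7.0]
width: 0.012
```

```bash
python3 plan.py .5344 .1547 .0847 3.1;python3 - <<'E'
from h import *
cams()
cv2.imwrite("side3_raw.png",CAM["side"]["img"][:,:,::-1]);cv2.imwrite("top3_raw.png",CAM["top"]["img"][:,:,::-1])
def enh(i):
    l=cv2.cvtColor(i,cv2.COLOR_RGB2LAB); l[...,0]=cv2.createCLAHE(4,(4,4)).apply(l[...,0]); return cv2.cvtColor(l,cv2.COLOR_LAB2RGB)
b=enh(cv2.resize(CAM["side"]["img"][205:265,210:270],(480,480),interpolation=cv2.INTER_CUBIC))
a=enh(cv2.resize(CAM["top"]["img"][170:220,200:230],(288,480),interpolation=cv2.INTER_CUBIC))
cv2.imwrite("pics/p9.png",np.hstack([a,b])[:,:,::-1])
E
```

```text
t 17.15 pos [0.5336 0.1546 0.0825] yaw 3.14 F [-2.2 -0.6  7. ] w 0.012 shift cm [ 0.08 -0.   -0.22] turn 0.04 M [-0.09  0.46 -0.01]
```

View pics/p9.png

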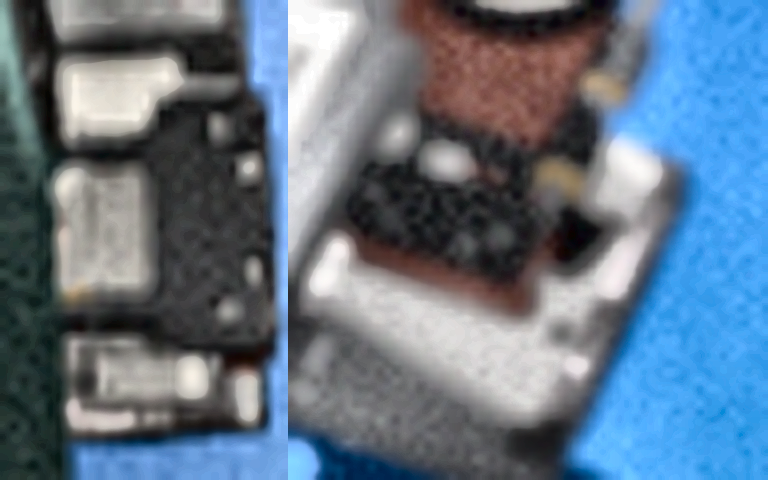

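```bash
cat > ov.py <<'E'
from h import *
import sys
from rig import bot
s=np.radians(float(sys.argv[1])); off=float(sys.argv[2])/1e3; dy=float(sys.argv[3])/1e3; out=sys.argv[4]
cams(); o=bot.observe(); ya=np.arctan2(o["eef_rot"][1,0],o["eef_rot"][0,0])
Rz=lambda a:np.array([[np.cos(a),-np.sin(a),0],[np.sin(a),np.cos(a),0],[0,0,1]])
Ry=lambda a:np.array([[np.cos(a),0,-np.sin(a)],[0,1,0],[np.sin(a),0,np.cos(a)]])
R=Rz(ya)@Ry(s); g=o["tool_pos"]+[0,0,.002]; O=g-R@[0,0,.032]+R@[off,dy,0]
print("panel origin",O.round(4))
P=lambda x,y,z=.004:O+R@[x,y,z]
ims=[]
def enh(i):
    l=cv2.cvtColor(i,cv2.COLOR_RGB2LAB); l[...,0]=cv2.createCLAHE(4,(4,4)).apply(l[...,0]); return cv2.cvtColor(l,cv2.COLOR_LAB2RGB)
for n,b,k in(("top",(198,168,32,52),9),("side",(208,203,60,60),8)):
    v=enh(cv2.resize(CAM[n]["img"][b[1]:b[1]+b[3],b[0]:b[0]+b[2]],None,fx=k,fy=k,interpolation=cv2.INTER_CUBIC))
    f=lambda p:tuple(int(t) for t in ((proj(n,p)-b[:2]+.5)*k).round())
    c=[(.04,-.032),(-.04,-.032),(-.04,.032),(.04,.032)]
    for i in range(4): cv2.line(v,f(P(*c[i])),f(P(*c[(i+1)%4])),(255,0,0),1)
    for x,y in c: cv2.circle(v,f(P(x-np.sign(x)*.0055,y-np.sign(y)*.0055)),5,(255,255,0),1)
    ims.append(cv2.copyMakeBorder(v,0,500-v.shape[0],0,4,cv2.BORDER_CONSTANT))
cv2.imwrite(out,np.hstack(ims)[:,:,::-1])
E
python3 ov.py 26.8 1.5 0 pics/ov1.png
```

```text
panel origin [0.5494 0.1555 0.0566]
```

View pics/ov1.png

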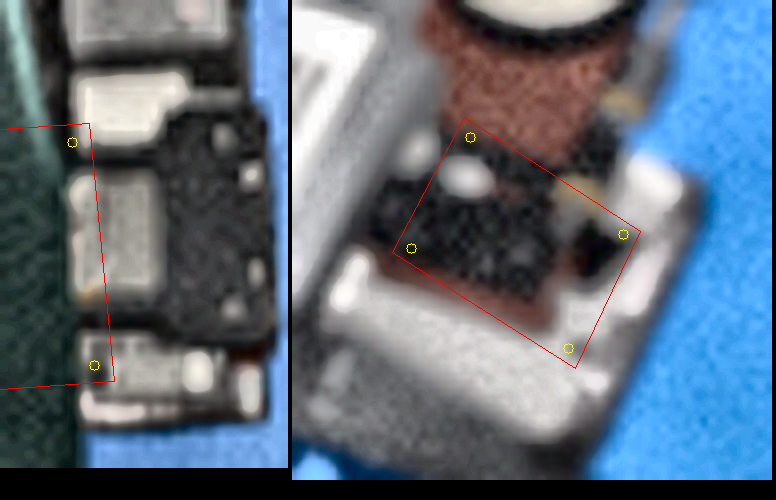

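Run:
```python
import cv2,numpy as np
def st(i,lo,hi): return np.clip((i.astype(float)-lo)/(hi-lo)*255,0,255).astype(np.uint8)
s=cv2.imread("side3_raw.png")[232:262,228:262]; t=cv2.imread("top3_raw.png")[198:220,202:228]
s=st(cv2.resize(s,None,fx=12,fy=12,interpolation=cv2.INTER_CUBIC),60,230); t=st(cv2.resize(t,None,fx=14,fy=14,interpolation=cv2.INTER_CUBIC),20,170)
h=max(s.shape[0],t.shape[0]); c=np.zeros((h,s.shape[1]+t.shape[1]+5,3),np.uint8); c[:t.shape[0],:t.shape[1]]=t; c[:s.shape[0],t.shape[1]+5:]=s
cv2.imwrite("pics/z1.png",c); print(t.shape,s.shape)
```

```text
(308, 364, 3) (360, 408, 3)
```

View pics/z1.png

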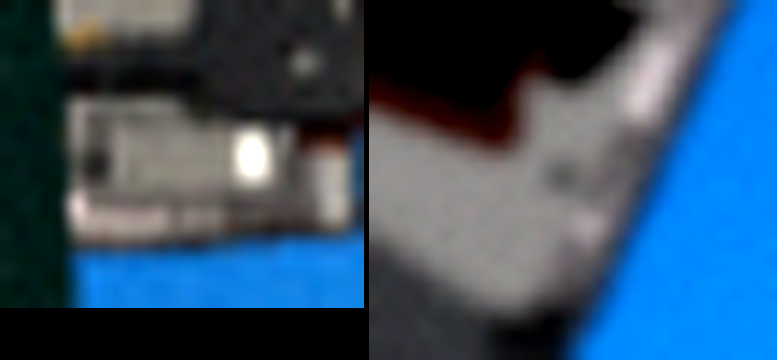

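Run:
```python
from h import *
cams()
np.set_printoptions(precision=4,suppress=True)
bt=np.array([[217.6,176.3],[220.7,211.4],[176.7,214.3],[171.9,179.0]]); bs=np.array([[229.5,208.6],[257.5,226.2],[241.9,259.3],[212.0,240.5]])
# holes in panel frame
t=cv2.imread("top0_raw.png"); K_=8
x,y,w,h=303,196,40,42
g=cv2.resize(cv2.cvtColor(t[y:y+h,x:x+w],cv2.COLOR_BGR2GRAY),None,fx=K_,fy=K_,interpolation=cv2.INTER_CUBIC)
Q=np.array([onz("top",b,.004) for b in [[325.3,199.2],[340.3,224.6],[320.2,235.8],[305.4,210.2]]]); c=Q.mean(0)
ex=(Q[0]+Q[3]-Q[1]-Q[2]);ex/=np.linalg.norm(ex); ey=np.cross([0,0,1],ex)
for gx,gy in((195,82),(277,220),(172,282),(87,140)):
    r=np.array([295+gx/6.5-.5,190+gy/6.5-.5]); u0,v0=((r-[x,y]+.5)*K_).astype(int)
    p=g[v0-16:v0+16,u0-16:u0+16].astype(float); m=np.clip(130-p,0,None); yy,xx=np.mgrid[:32,:32]
    ru=x+(u0-16+(m*xx).sum()/m.sum()+.5)/K_-.5; rv=y+(v0-16+(m*yy).sum()/m.sum()+.5)/K_-.5
    d=onz("top",(ru,rv),.004)-c; print("hole",d@ex*1e3,d@ey*1e3)
s=np.radians(26.5)
for n,b,hp in(("top",bt,(208.5,209.0)),("side",bs,(243.5,246.1))):
    zu=.036+.1*np.sin(s); B=np.array([onz(n,p,z) for p,z in zip(b,(zu,.036,.036,zu))])
    u=(B[0]+B[3]-B[1]-B[2]);u/=np.linalg.norm(u); v=B[3]+B[2]-B[0]-B[1]; v-=u*(u@v); v/=np.linalg.norm(v); nn=np.cross(u,v); cen=B.mean(0)
    p,d=ray(n,*hp); q=p+d*((cen+.004*nn-p)@nn)/(d@nn); print(n,"hole rel face centre mm: along",(q-cen)@u*1e3,"across",(q-cen)@v*1e3)
```

```text
hole 34.6658409769898 -26.01924722979936
hole -33.69918064877388 -26.06422077130963
hole -34.66848015702706 26.382567895606634
hole 35.974509241478685 27.807057492341297
top hole rel face centre mm: along -38.7167791757446 across -27.57943924131513
side hole rel face centre mm: along -37.80284600943645 across 24.62065886501224
```

Call:
carry_out(steps="-0.1 0 -0.25 0 0.8; -0.1 -0.05 -0.5 0 0.8; 0.1 -0.15 -0.6 0 0.8; 0.31 -0.15 -0.6 0 0.8; 0.31 -0.15 -0.6 0 0.8; 0.31 -0.15 -0.4 0 0.8; 0.31 -0.15 -0.25 0 0.8; 0.31 -0.15 -0.18 0 0.8; 0.31 -0.15 -0.13 0 0.8; 0.31 -0.15 -0.13 0 0.8")

```text
t: 18.7
tool_pos: [0.5367, 0.1563, 0.0841]
eef_rot: [[0.998, 0.055, 0.0], [0.055, -0.998, 0.0], [0.0, -0.0, -1.0]]
contact_force: [-2.9, -0.2, 9.0]
width: 0.012
```

```bash
python3 plan.py .5344 .1547 .0847 3.1
python3 - <<'E'
from h import *
cams()
cv2.imwrite("side4_raw.png",CAM["side"]["img"][:,:,::-1]);cv2.imwrite("top4_raw.png",CAM["top"]["img"][:,:,::-1])
def st(i,lo,hi): return np.clip((i.astype(float)-lo)/(hi-lo)*255,0,255).astype(np.uint8)
s=cv2.imread("side4_raw.png")[232:262,228:262]; t=cv2.imread("top4_raw.png")[198:220,202:228]
s=st(cv2.resize(s,None,fx=12,fy=12,interpolation=cv2.INTER_CUBIC),60,230); t=st(cv2.resize(t,None,fx=14,fy=14,interpolation=cv2.INTER_CUBIC),20,170)
h=max(s.shape[0],t.shape[0]); c=np.zeros((h,s.shape[1]+t.shape[1]+5,3),np.uint8); c[:t.shape[0],:t.shape[1]]=t; c[:s.shape[0],t.shape[1]+5:]=s
cv2.imwrite("pics/z2.png",c)
E
```

```text
t 18.7 pos [0.5367 0.1563 0.0841] yaw 3.14 F [-2.9 -0.2  9. ] w 0.012 shift cm [-0.24  0.15 -0.06] turn 0.04 M [-0.09  0.54 -0.02]
```

View pics/z2.png

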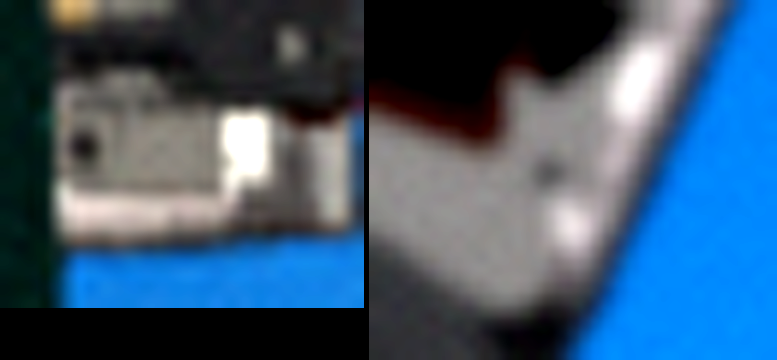

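```bash
cat > rel.py <<'E'
from h import *
import sys
cams(); a=list(map(float,sys.argv[1:5]))
bt=np.array([[217.6,176.3],[220.7,211.4],[176.7,214.3],[171.9,179.0]]); bs=np.array([[229.5,208.6],[257.5,226.2],[241.9,259.3],[212.0,240.5]])
s=np.radians(26.8)
for n,b,hp in(("top",bt,a[:2]),("side",bs,a[2:])):
    g=CAM[n]["img"][...,1].astype(float); 
    k=8; x0,y0=int(round(hp[0]))-4,int(round(hp[1]))-4
    z=cv2.resize(g[y0:y0+9,x0:x0+9],None,fx=k,fy=k,interpolation=cv2.INTER_CUBIC); yy,xx=np.mgrid[:72,:72]
    ux,uy=(np.array(hp)-[x0,y0]+.5)*k-.5
    r=np.hypot(xx-ux,yy-uy)<10; m=np.where(r,np.clip(np.percentile(z[r],60)-z,0,None),0); c=((m*xx).sum()/m.sum(),(m*yy).sum()/m.sum())
    cc=(x0+(c[0]+.5)/k-.5,y0+(c[1]+.5)/k-.5)
    zu=.036+.1*np.sin(s); B=np.array([onz(n,p,z) for p,z in zip(b,(zu,.036,.036,zu))])
    u=(B[0]+B[3]-B[1]-B[2]);u/=np.linalg.norm(u); v=B[3]+B[2]-B[0]-B[1]; v-=u*(u@v); v/=np.linalg.norm(v); nn=np.cross(u,v); cen=B.mean(0)
    for h_ in(hp,cc):
        p,d=ray(n,*h_); q=p+d*((cen+.004*nn-p)@nn)/(d@nn); print(n,np.round(h_,2),"along",round((q-cen)@u*1e3,1),"across",round((q-cen)@v*1e3,1))
E
python3 rel.py 207.54 208.04 242.46 245.7
```

```text
top [207.54 208.04] along -35.8 across -25.3
top [207.55 208.04] along -35.8 across -25.3
side [242.46 245.7 ] along -34.4 across 25.3
side [242.41 245.96] along -34.6 across 26.1
```

Call:
carry_out(steps="0.01 0 0.02 0 0.8; 0.02 0 0.05 0 0.8; 0.03 0 0.06 0 0.8; 0.03 0 0.06 0 0.8", newtons=5)

```text
t: 19.4
tool_pos: [0.5372, 0.1564, 0.0833]
eef_rot: [[0.998, 0.055, 0.0], [0.055, -0.998, 0.0], [0.0, -0.0, -1.0]]
contact_force: [-2.5, -1.0, 7.3]
width: 0.0117
```

Call:
carry_out(steps="0 0 0.02 0 0.8; -0.03 0 -0.04 0 0.8; -0.03 0 -0.08 0 0.8; -0.03 0 -0.08 0 0.8; -0.03 0 -0.08 0 0.8", newtons=10)

```text
t: 20.02
tool_pos: [0.5368, 0.1564, 0.0832]
eef_rot: [[0.998, 0.055, -0.0], [0.055, -0.998, 0.0], [-0.0, -0.0, -1.0]]
contact_force: [-0.5, 0.1, -0.1]
width: 0.0116
```

```bash
python3 plan.py .5344 .1547 .0847 3.1
python3 - <<'E'
from h import *
cams()
cv2.imwrite("side5_raw.png",CAM["side"]["img"][:,:,::-1]);cv2.imwrite("top5_raw.png",CAM["top"]["img"][:,:,::-1])
b=cv2.resize(CAM["side"]["img"][185:265,180:265],(425,400),interpolation=cv2.INTER_CUBIC);a=cv2.resize(CAM["top"]["img"][130:230,155:240],(340,400),interpolation=cv2.INTER_CUBIC)
cv2.imwrite("pics/p10.png",np.hstack([a,b])[:,:,::-1])
def st(i,lo,hi): return np.clip((i.astype(float)-lo)/(hi-lo)*255,0,255).astype(np.uint8)
s=cv2.imread("side5_raw.png")[232:262,228:262]; t=cv2.imread("top5_raw.png")[198:220,202:228]
s=st(cv2.resize(s,None,fx=12,fy=12,interpolation=cv2.INTER_CUBIC),60,230); t=st(cv2.resize(t,None,fx=14,fy=14,interpolation=cv2.INTER_CUBIC),20,170)
h=max(s.shape[0],t.shape[0]); c=np.zeros((h,s.shape[1]+t.shape[1]+5,3),np.uint8); c[:t.shape[0],:t.shape[1]]=t; c[:s.shape[0],t.shape[1]+5:]=s
cv2.imwrite("pics/z3.png",c)
E
python3 rel.py 207.54 208.04 242.46 245.7
```

```text
t 20.02 pos [0.5368 0.1564 0.0832] yaw 3.14 F [-0.5  0.1 -0.1] w 0.0116 shift cm [-0.25  0.15 -0.15] turn 0.04 M [0.01 0.04 0.05]
top [207.54 208.04] along -35.8 across -25.3
top [207.51 208.31] along -36.6 across -25.1
side [242.46 245.7 ] along -34.4 across 25.3
side [242.56 246.13] along -35.2 across 26.3
```

View pics/p10.png

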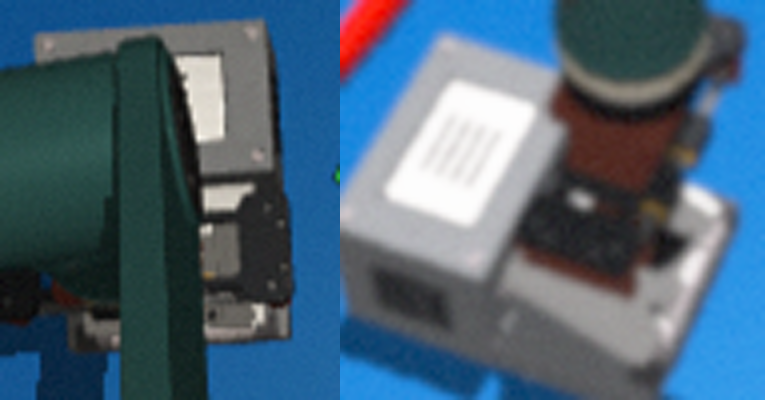

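View pics/z3.png

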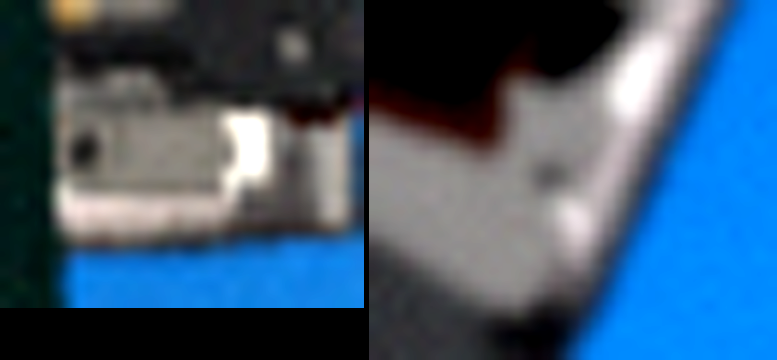

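Call:
carry_out(steps="0 0 -0.12 0 0.8; 0.04 0 -0.15 0 0.8; 0.08 0 -0.15 0 0.8; 0.1 0 -0.06 0 0.8; 0.11 0 0.0 0 0.8; 0.12 0 0.03 0 0.8; 0.12 0 0.03 0 0.8; 0.12 0 0.03 0 0.8", newtons=14)

```text
t: 21.22
tool_pos: [0.538, 0.1564, 0.0837]
eef_rot: [[0.998, 0.055, 0.0], [0.055, -0.998, 0.0], [0.0, -0.0, -1.0]]
contact_force: [-3.0, 0.3, 7.7]
width: 0.0116
```

```bash
python3 plan.py .5344 .1547 .0847 3.1;python3 rel.py 207.5 208.0 242.4 245.7
```

```text
t 21.23 pos [0.538  0.1564 0.0837] yaw 3.14 F [-3.   0.3  7.7] w 0.0116 shift cm [-0.36  0.15 -0.1 ] turn 0.04 M [-0.08  0.36  0.02]
top [207.5 208. ] along -35.7 across -25.2
top [207.49 207.75] along -35.0 across -25.3
side [242.4 245.7] along -34.2 across 25.4
side [242.02 245.91] along -33.5 across 26.7
```

Run:
```python
from rig import bot,vision
import numpy as np
A=[]
for i in range(8):
    vision.read_camera("side"); o=bot.observe(); A.append(np.r_[o["contact_force"],o["moment"]])
print(np.mean(A,0).round(2),np.std(A,0).round(2),o["t"])
```

```text
[-2.15 -0.5   6.83 -0.07  0.4  -0.  ] [0.52 0.29 0.54 0.04 0.04 0.03] 21.725
```

Run:
```python
from h import *
np.set_printoptions(precision=4,suppress=True)
cams()
C={}
im,f=up("side",(185,195,38,37)); q=f(quad(white(im,225,60))); print(q.round(1).tolist())
im,f=up("top",(203,138,14,32)); t=f(quad(white(im,150,60))); print(t.round(1).tolist())
o=[q[q[:,1].argmin()],q[q[:,0].argmax()]]
tr=t[(t[:,0]-t[:,1]).argmax()]; br=t[(t[:,0]+t[:,1]).argmax()]
for a,b in zip(o,(tr,br)): print(tri(a,b))
```

```text
[[202.1, 200.7], [219.3, 205.9], [205.7, 229.8], [188.1, 223.6]]
[[209.8, 143.8], [211.0, 164.5], [202.6, 165.6], [202.6, 143.8]]
(array([0.6799, 0.1178, 0.0976]), np.float64(0.650008886793944))
(array([0.6236, 0.1138, 0.0992]), np.float64(1.99683186502717))
```

```bash
python3 plan.py .5344 .1547 .0847 3.1; python3 -c "
from rig import bot
print(bot.close_job())"
```

```text
t 21.82 pos [0.538  0.1564 0.0837] yaw 3.14 F [-2.9 -0.4  6.4] w 0.0117 shift cm [-0.36  0.15 -0.1 ] turn 0.04 M [-0.06  0.35 -0.02]
the job is handed in; nothing more can be done
None
```

I finished both steps and handed the job in at 21.8 s of 61 s, with the arm still gripping the handle and pushing the panel against the sloped face. No verdict came back.

**Cover:** I pressed both ends at once with level fingertips. It stopped moving at 16–21 N. Triangulated heights then put both ends at about 98 mm, and the rim at about 99 mm. The raised end had started at about 104 mm. The fingertip height at that stop read about 102 mm, 2 mm above the nominal rim. I put that down to a thin mat or calibration and did not resolve it.

**Panel tilt:** The arm cannot tilt its tool, so I let the panel pivot in the pads against the slope (about 27°).

**Panel centring:** The panel slipped about 3 mm in the grip while pivoting, so I repositioned it. The last check on its corner holes put it centred within about 1 mm.

**Panel squareness:** The tool was at 3.14°, against a measured 3.0–3.4° for the face. I did not measure the panel's own angle directly. Holes seen by the two cameras differed by about 1.5 mm along the slope, which is about the calibration error.

**Flush contact:** The push was about 7–8 N. The averaged force and moment readings put the load near the panel's centre, which fits flat contact. A single earlier reading had put it about 20 mm up the slope, still within the panel.

The other things on the bench were not touched on purpose, but I did not check their positions afterwards.

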